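# Place the idler and hold back the belt tensioner

### The job

Get the belt drive ready for its belt: first slide the blue idler block along the table, without lifting or tipping it, until it stands wholly on the green disc. Then push the yellow paddle of the sprung tensioner arm back past the ratchet click and on to, or nearly to, the red stop, and finish while still holding it there against its spring with the gripper's fingers, so that a mate can slip the belt on. Leave the idler block on the disc and everything else on the bench where it is.

Things in the scene. Friction and masses are not known exactly. Their poses are not given: they have to be found in the camera images.
- idler_centre (a point): Idler block, loose: blue block 70 x 70 mm, 40 mm tall, standing on the table, topped by an aluminium pulley (52 mm across) and a stud, 68 mm tall in all, about 0.6 kg. The point is the centre of the blue block, 20 mm above the table; x and y axes square to its sides, z up.
- spot_centre (a point): Centre of the painted green disc on the table, 140 mm across, with a thin white ring; flush with the table, one can slide over it.
- tensioner (a joint): Tensioner arm, a dark steel bar turning about an upright post. 0 rad: at rest on its steel stop; grows as it is pushed back (clockwise from above). Clicks at about 0.34; let go beyond that, it springs back to about 0.30. Red stop post met at 0.60. Push at the paddle against the spring: about 4 N at rest, growing to 9 N at 0.6, with a brief dip just before the click.
- paddle (a point): Centre of the pushing face of the yellow upright paddle on the arm's outer end, 75 mm above the table, 132 mm out from the pivot axis. The paddle is 10 mm thick, 55 mm long (along the arm), its top 105 mm and underside 27 mm above the table. x axis: the way to push (square to the face, into it); y: outward along the arm; z up; they turn with the arm.
- fixture: Grey base plate, 180 x 200 mm, 12 mm thick, fixed to the table. The origin is on the arm's pivot axis at table height, z up; the pivot post is 97 mm tall. x axis: the mean direction in which the paddle is pushed; the paddle lies to the +y side. A black pulley (44 mm across, its top at 64 mm) sits on the arm between post and paddle.
- pawl (a joint): Small orange sprung ratchet pawl on the base plate, on the far side of the pivot from the paddle. 0 rad: dropped home; rises to about 0.13 while the arm's tooth passes under it at the click, then drops back to 0.
- spray_can: Bystander, loose: red-banded spray can, 60 mm across, 170 mm tall.
- grease_jar: Bystander, loose: jar with a yellow lid, 68 mm across, 75 mm tall.
- mug: Bystander, loose: white mug, 80 mm across, 90 mm tall.
- wrench: Bystander, loose: steel spanner lying flat, 170 mm long; origin on its underside.
- screwdriver: Bystander, loose: screwdriver with a red handle lying flat.
- spare_pulley: Bystander, loose: spare aluminium pulley lying flat, 56 mm across, 25 mm tall.
- socket: Bystander, loose: steel socket standing, 28 mm across, 38 mm tall.
Things that resemble listed ones, but are neither listed nor needed, are in the scene too. What is meant by the part that bears idler_centre is not orange or purple, and is the smaller of those in its own colour.

How it is judged:
By the outcome, as a careful person would: the job done as asked, in the order asked, and still so for the second after the job is handed in, while the arm keeps its last pose, push and grip.
It also fails if it takes over 58 s, if anything falls off the work surface, if the arm or the gripper's body presses on something with over 40 N, if the wrist force passes 120 N, or if a joint passes its speed limit or range.

### The arm

A 7-joint arm with a two-finger parallel gripper is mounted at the origin on the work surface. World frame = base frame: x ahead of the robot, y to its left, z up, the work surface at z = 0. Lengths are in m, angles in rad, forces in N, time in s.
With the tool pointing down it reaches from about 0.425 to 0.875 m from the base axis. Payload 4.7 kg.
Tool frame: the origin (TCP) lies at the centre of the arm's flange, where the gripper is bolted on; the fingertips stand 182 mm ahead of it and the grasp point (between the pads) lies 164 mm ahead of it; z points along the fingers, y is the line along which they close (so a half turn about z gives the same grasp; the last joint's range is limited). The gripper opens to 87 mm and grips with 3 to 60 N. Pads are 19 mm wide; open, the fingers measure 117 mm over their backs; the gripper's body (75 mm by 190 mm) begins 51 mm behind the grasp point.
Start: joints at [-1.115, 0.321, -0.07, 1.45, 0.023, 1.371, -0.057], TCP at [0.278, 0.588, 0.405] pointing down, gripper open.
Joint ranges: [-2.86, 2.86], [-0.3, 2.09], [-1.38, 1.24], [0.06, 2.45], [-1.56, 4.7], [0.09, 2.05], [-2.69, 2.69]. Speed limits (rad/s): [2.57, 2.57, 3.14, 3.14, 3.14, 3.14, 3.14].

### API

Orientations are given as a 3x3 rotation matrix whose columns are the frame's x, y, z axes.
In Python, from workcell import manip gives the robot as it stands.
- The arm moves only by the tool step_arm, never from a script. Its argument "rows" is a list of rows, each an object of numbers: "ax", "ay", "az": the turn, a rotation vector about the tool's x, y, z in degrees; "dx", "dy", "dz": the shift along the tool's x, y, z in m; "grip": the closure, from 0 (fully open) to 1 (shut). In form: [{"ax": .., "ay": .., "az": .., "dx": .., "dy": .., "dz": .., "grip": ..}, ...]. A call has 1 to 10 rows; each row is the pose to reach, as a shift and turn from the pose commanded when the call began, along the tool's axes at that moment; what a row does not reach only later rows make up. A row lasts 1/10 s, in which the tool goes at most 50 mm and 8.59 degrees, less where a joint would pass 70% of its speed; a pose out of reach is approached as far as the arm can. A call with a gripper value outside its range is refused whole. The fingers move at their own pace and stop on an object; "squeeze" is the grip in N (left out, the last holds). Time passes only in rows, so rows that repeat a pose let the fingers close. It gives the time, the measured TCP pose, the force, the opening and the grip force at its end, in the units of the state.
- manip.observe(): the state, without advancing time (a new reading comes with each control period).
- manip.camera(name): name is "scene" or "top" or "wrist"; returns a dict with "image" (384x512x3 uint8, red, green, blue), "mtx" (3x3 intrinsics, pixels), "distortion" ([k1, k2, p1, p2, k3] as OpenCV has them; the pictures are not rectified), "rvec" (rotation vector, rad) and "tvec" (3), from world to camera coordinates, as OpenCV has them. Camera axes: x right, y down, z forward; pixel columns grow to the right and rows downward; lengths in m; the calibration is good to about 2 mm. A picture is of the moment at which its call begins. There is no depth.
- manip.sign_off(): hands the job in; it is judged then, once.
The state is a dict: "clock": time; "q": joint angles; "joint_vel": joint speeds; "joint_torque": joint torques, N m; "tcp_pos": TCP position; "tcp_rot": TCP orientation; "force": force on the tool from outside, world axes, zero at the start; "torque": the same for the moment, N m; "gripper_width": finger opening in m; "grip_force": force on a finger pad.
Only numpy, scipy, OpenCV 4.12 (cv2) and the standard library are available. Lean on these libraries where they do the work, as an engineer would, in place of code of your own. Each camera call takes 0.05 s, during which the arm holds its last target. There are 200 camera calls.

## Working session

There is one attempt and no reset: what is moved stays moved. The work goes in short steps, Python scripts to look and compute and a tool call to move; the robot and the scene stay as the last step left them, time stands still between calls to the robot, and variables do not carry over. Pictures are saved under pics/ and viewed, at most 10 in all, crops included, and the job is handed in when it is done.

Besides the shell and the picture viewer there is one more tool, called as a command line: name --argument value ..., lists and objects as JSON in quotes. step_arm: Moves the arm, as the interface text tells. Its arguments: {"type":"object","properties":{"rows":{"type":"array","items":{"type":"object","properties":{"ax":{"type":"number"},"ay":{"type":"number"},"az":{"type":"number"},"dx":{"type":"number"},"dy":{"type":"number"},"dz":{"type":"number"},"grip":{"type":"number"}}}},"squeeze":{"type":"number"}},"required":["rows"]}

```bash
mkdir -p pics
cat > h.py <<'E'
import numpy as np, cv2, pickle
from workcell import manip
def snap(name,fn):
    c=manip.camera(name); cv2.imwrite(f'pics/{fn}.png',c['image'][:,:,::-1]); pickle.dump(c,open(f'pics/{fn}.pkl','wb')); return c
def load(fn): return pickle.load(open(f'pics/{fn}.pkl','rb'))
def ray(c,uv,z):
    p=cv2.undistortPoints(np.array([[uv]],float),c['mtx'],np.array(c['distortion'])).ravel()
    R=cv2.Rodrigues(np.array(c['rvec'],float))[0]; o=-R.T@np.array(c['tvec']).ravel(); d=R.T@np.array([p[0],p[1],1])
    return o+d*(z-o[2])/d[2]
def proj(c,P): return cv2.projectPoints(np.array(P,float).reshape(-1,3),np.array(c['rvec'],float),np.array(c['tvec'],float),c['mtx'],np.array(c['distortion']))[0].reshape(-1,2)
E
python3 - <<'E'
from h import *
a=snap('scene','s0');b=snap('top','t0')
for n in('s0','t0'):
    im=cv2.imread(f'pics/{n}.png'); cv2.imwrite(f'pics/{n}b.png',cv2.resize(im,(800,600),interpolation=cv2.INTER_CUBIC))
s=manip.observe();print(s['tcp_pos'],s['tcp_rot'],s['gripper_width'],s['clock'])
E
```

```text
[0.27788186 0.58740299 0.40375383] [[-9.04011443e-01  4.27507832e-01 -6.03881424e-04]
 [ 4.27508232e-01  9.04009994e-01 -1.62554790e-03]
 [-1.49019615e-04 -1.72767818e-03 -9.99998496e-01]] 0.08698662639462154 0.1
```

View pics/s0b.png

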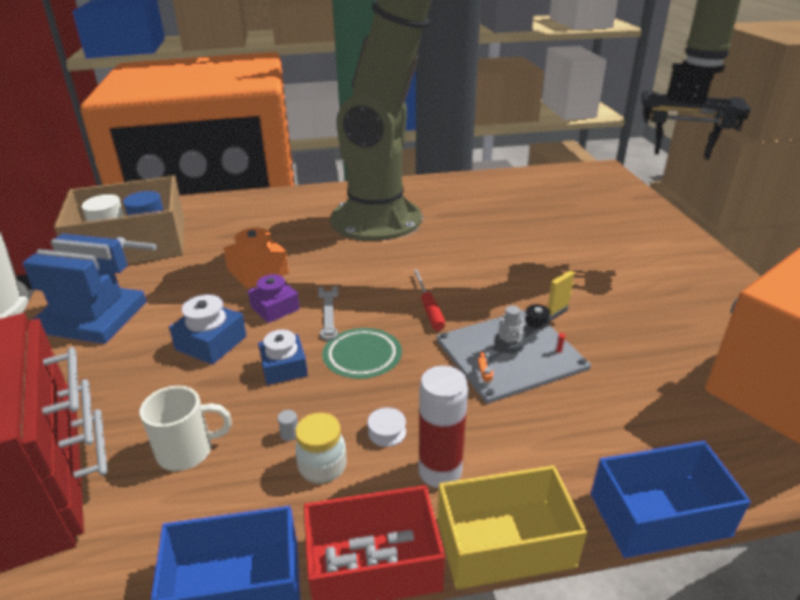

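View pics/t0b.png

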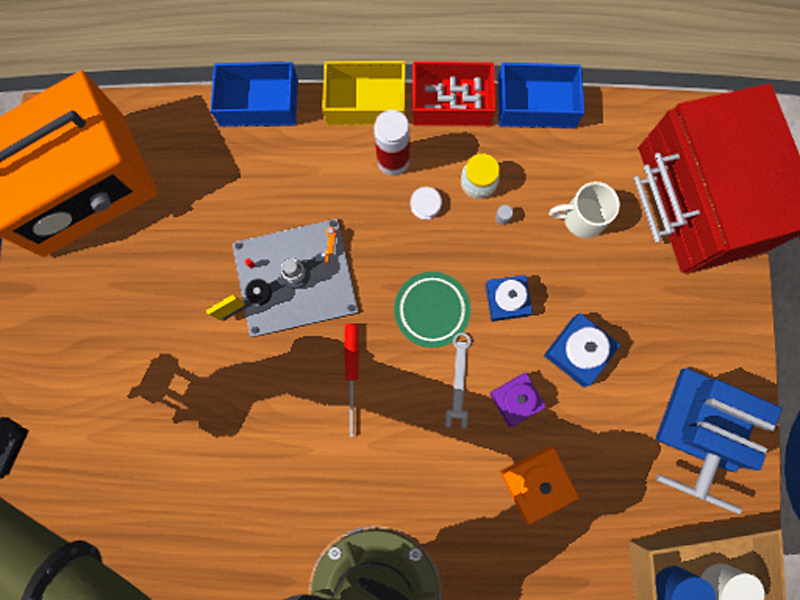

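The scene and top views show the small blue block at about (510,298) in the 800-px top view and the disc at (432,309). The base plate is at (295,278), with the paddle at (225,306). I'll enlarge the crop.

Run:
```python
import cv2
im=cv2.imread('pics/t0.png')[135:225,125:345]
cv2.imwrite('pics/t0c.png',cv2.resize(im,None,fx=3.6,fy=3.6,interpolation=cv2.INTER_CUBIC))
```

```text
(no output)
```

View pics/t0c.png

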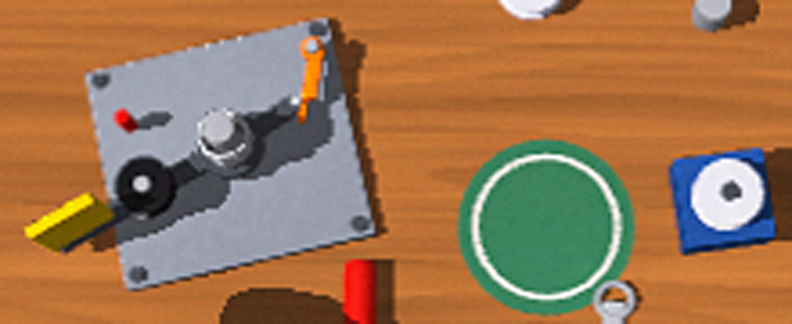

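Run:
```python
from h import *
c=load('t0'); np.set_printoptions(precision=4,suppress=True)
f=lambda x,y,z: ray(c,(125+(x+.5)/3.6-.5,135+(y+.5)/3.6-.5),z)
R=cv2.Rodrigues(np.array(c['rvec']))[0]; print('cam',-R.T@np.array(c['tvec']).ravel())
for n,x,y,z in [('disc',546,227,0),('discL',458,227,0),('discR',634,227,0),('tl',670,158,.04),('tr',762,149,.04),('br',775,240,.04),('bl',684,252,.04),('pul',728,193,.058),('stud',732,191,.068),
 ('P1',86,73,.012),('P2',326,18,.012),('P3',378,235,.012),('P4',130,290,.012),('post',222,128,.097),('red',122,118,.04),('pad1',25,232,.105),('pad2',92,195,.105),('pad3',110,212,.105),('pad4',48,250,.105),('wr',615,300,0),('blkp',143,184,.064),('sd',360,262,.02)]: print(n,f(x,y,z)[:2])
```

```text
cam [ 0.3036 -0.0517  1.2785]
disc [ 0.5037 -0.0997]
discL [ 0.5032 -0.0305]
discR [ 0.5042 -0.1689]
tl [ 0.5517 -0.1934]
tr [ 0.5594 -0.2647]
br [ 0.4886 -0.2733]
bl [ 0.479  -0.2032]
pul [ 0.5216 -0.235 ]
stud [ 0.5213 -0.2365]
P1 [0.6237 0.2685]
P2 [0.6694 0.0764]
P3 [0.4945 0.0315]
P4 [0.4495 0.2249]
post [0.5605 0.1427]
red [0.5806 0.231 ]
pad1 [0.4805 0.2847]
pad2 [0.5083 0.2358]
pad3 [0.4958 0.2218]
pad4 [0.4674 0.2667]
wr [ 0.4464 -0.1537]
blkp [0.5242 0.2069]
sd [0.4721 0.0445]
```

Checks agree with the given sizes: the disc measures 138 mm, the block sides about 71 mm, the plate 197 x 180 mm and the paddle radius 131 mm. I'll move to a waypoint, turning the tool's y axis onto the block's y axis.

step_arm --rows '[{"dx": -0.41,"dy": -0.345,"az": -32.3,"grip": 0},{"dx": -0.41,"dy": -0.345,"az": -32.3,"grip": 0},{"dx": -0.41,"dy": -0.345,"az": -32.3,"grip": 0},{"dx": -0.41,"dy": -0.345,"az": -32.3,"grip": 0},{"dx": -0.41,"dy": -0.345,"az": -32.3,"grip": 0},{"dx": -0.41,"dy": -0.345,"az": -32.3,"grip": 0},{"dx": -0.41,"dy": -0.345,"az": -32.3,"grip": 0},{"dx": -0.41,"dy": -0.345,"az": -32.3,"grip": 0},{"dx": -0.41,"dy": -0.345,"az": -32.3,"grip": 0},{"dx": -0.41,"dy": -0.345,"az": -32.3,"grip": 0}]'

```text
schema error: expected keys ax, ay, az, dx, dy, dz, grip
```

step_arm --rows '[{"ax": 0,"ay": 0,"az": -8,"dx": -0.04,"dy": -0.033,"dz": 0,"grip": 0},{"ax": 0,"ay": 0,"az": -16,"dx": -0.075,"dy": -0.063,"dz": 0,"grip": 0},{"ax": 0,"ay": 0,"az": -24,"dx": -0.11,"dy": -0.093,"dz": 0,"grip": 0},{"ax": 0,"ay": 0,"az": -32.3,"dx": -0.145,"dy": -0.122,"dz": 0,"grip": 0},{"ax": 0,"ay": 0,"az": -32.3,"dx": -0.41,"dy": -0.345,"dz": 0,"grip": 0},{"ax": 0,"ay": 0,"az": -32.3,"dx": -0.41,"dy": -0.345,"dz": 0,"grip": 0},{"ax": 0,"ay": 0,"az": -32.3,"dx": -0.41,"dy": -0.345,"dz": 0,"grip": 0},{"ax": 0,"ay": 0,"az": -32.3,"dx": -0.41,"dy": -0.345,"dz": 0,"grip": 0},{"ax": 0,"ay": 0,"az": -32.3,"dx": -0.41,"dy": -0.345,"dz": 0,"grip": 0},{"ax": 0,"ay": 0,"az": -32.3,"dx": -0.41,"dy": -0.345,"dz": 0,"grip": 0}]'

```text
clock: 1.1
tcp_pos: [0.482, 0.1405, 0.4046]
tcp_rot: [[-0.993, -0.122, 0.0], [-0.122, 0.993, 0.0], [-0.0, 0.0, -1.0]]
force: [0.1, 0.5, 0.3]
gripper_width: 0.087
grip_force: 0.0
```

```bash
cat >> h.py <<'E'
def go(x,y,z,yaw=None):
    s=manip.observe();R=np.array(s['tcp_rot']);p=np.array(s['tcp_pos']);d=R.T@(np.array([x,y,z])-p)
    cy=np.degrees(np.arctan2(R[1,1],R[0,1]))
    print('t',round(s['clock'],2),'p',p.round(4),'yawy',round(cy,2),'d',d.round(4),'az',None if yaw is None else round(cy-yaw,2),'zax',R[:,2].round(4),'F',np.array(s['force']).round(1),'w',round(s['gripper_width'],4),s['grip_force'],'q',np.array(s['q']).round(2))
E
python3 -c "
from h import *
go(.52,-.234,.30,97)"
```

```text
t 1.1 p [0.482  0.1405 0.4046] yawy 96.99 d [ 0.0079 -0.3763  0.1046] az -0.01 zax [ 1.e-04  3.e-04 -1.e+00] F [0.1 0.5 0.3] w 0.087 0.0 q [-0.57  0.    0.24  1.82 -0.    1.32  1.36]
```

step_arm --rows '[{"ax": 0,"ay": 0,"az": 0,"dx": 0.001,"dy": -0.045,"dz": 0.012,"grip": 0},{"ax": 0,"ay": 0,"az": 0,"dx": 0.002,"dy": -0.09,"dz": 0.024,"grip": 0},{"ax": 0,"ay": 0,"az": 0,"dx": 0.003,"dy": -0.135,"dz": 0.036,"grip": 0},{"ax": 0,"ay": 0,"az": 0,"dx": 0.004,"dy": -0.18,"dz": 0.048,"grip": 0},{"ax": 0,"ay": 0,"az": 0,"dx": 0.005,"dy": -0.225,"dz": 0.06,"grip": 0},{"ax": 0,"ay": 0,"az": 0,"dx": 0.006,"dy": -0.27,"dz": 0.075,"grip": 0},{"ax": 0,"ay": 0,"az": 0,"dx": 0.007,"dy": -0.315,"dz": 0.09,"grip": 0},{"ax": 0,"ay": 0,"az": 0,"dx": 0.008,"dy": -0.355,"dz": 0.1,"grip": 0},{"ax": 0,"ay": 0,"az": 0,"dx": 0.008,"dy": -0.376,"dz": 0.105,"grip": 0},{"ax": 0,"ay": 0,"az": 0,"dx": 0.008,"dy": -0.376,"dz": 0.105,"grip": 0}]'

```text
clock: 2.1
tcp_pos: [0.5183, -0.2354, 0.2985]
tcp_rot: [[-0.993, -0.116, -0.003], [-0.116, 0.993, -0.002], [0.003, -0.002, -1.0]]
force: [-0.6, -0.3, -0.1]
gripper_width: 0.0873
grip_force: 0.0
```

Run:
```python
from h import *
go(.52,-.234,.196,97)
c=snap('wrist','w1')
t=snap('top','t1')
im=t['image'][160:230,260:345,::-1]
a=cv2.resize(np.ascontiguousarray(c['image'][:,:,::-1]),(800,600)); cv2.imwrite('pics/w1b.png',a)
for P in [(.52,-.234,.04),(.52,-.234,.068),(.4465,-.1540,0)]: print(proj(c,P)*800/512)
```

```text
t 2.1 p [ 0.5183 -0.2354  0.2985] yawy 96.64 d [-0.0021  0.0013  0.1025] az -0.36 zax [-0.0026 -0.002  -1.    ] F [-0.6 -0.3 -0.1] w 0.0873 0.0 q [-0.13  0.25  0.58  1.81 -0.15  1.13  2.19]
[[399.78348796 321.48379823]]
[[400.14369232 338.68210076]]
[[544.28256481 201.55882912]]
```

View pics/w1b.png

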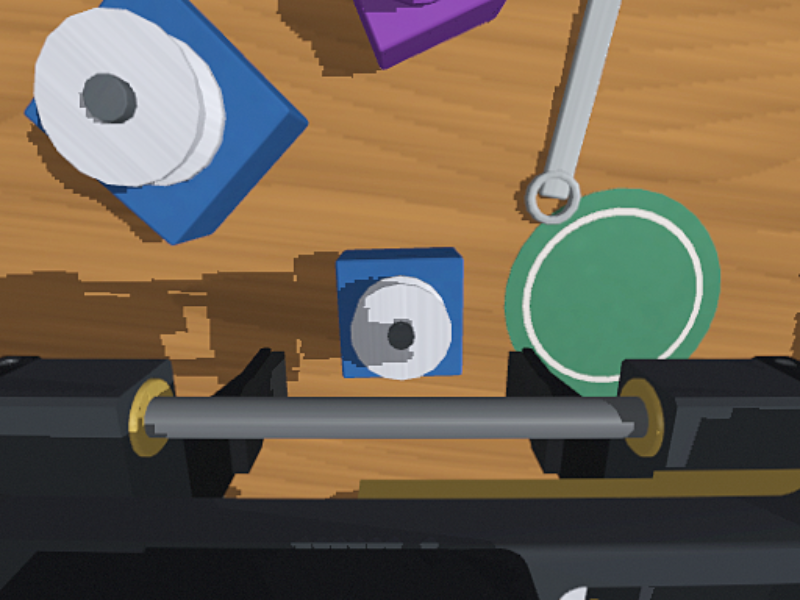

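The wrist view shows the block square to the fingers and centred between them, with the stud at (401,334) against a predicted (400,339). The spanner's ring is at (553,197), clear of the path. I'll descend and grip lightly.

step_arm --rows '[{"ax": 0,"ay": 0,"az": 0,"dx": -0.001,"dy": 0.001,"dz": 0.02,"grip": 0},{"ax": 0,"ay": 0,"az": 0,"dx": -0.001,"dy": 0.001,"dz": 0.045,"grip": 0},{"ax": 0,"ay": 0,"az": 0,"dx": -0.001,"dy": 0.001,"dz": 0.065,"grip": 0},{"ax": 0,"ay": 0,"az": 0,"dx": -0.001,"dy": 0.001,"dz": 0.08,"grip": 0},{"ax": 0,"ay": 0,"az": 0,"dx": -0.001,"dy": 0.001,"dz": 0.092,"grip": 0},{"ax": 0,"ay": 0,"az": 0,"dx": -0.001,"dy": 0.001,"dz": 0.1,"grip": 0},{"ax": 0,"ay": 0,"az": 0,"dx": -0.001,"dy": 0.001,"dz": 0.102,"grip": 0},{"ax": 0,"ay": 0,"az": 0,"dx": -0.001,"dy": 0.001,"dz": 0.102,"grip": 0.1},{"ax": 0,"ay": 0,"az": 0,"dx": -0.001,"dy": 0.001,"dz": 0.102,"grip": 0.3},{"ax": 0,"ay": 0,"az": 0,"dx": -0.001,"dy": 0.001,"dz": 0.102,"grip": 0.3}]' --squeeze 5

```text
clock: 3.2
tcp_pos: [0.5207, -0.2312, 0.1985]
tcp_rot: [[-0.993, -0.121, 0.002], [-0.121, 0.993, -0.001], [-0.001, -0.002, -1.0]]
force: [-0.1, -2.8, -1.3]
gripper_width: 0.0708
grip_force: 1.2
```

```bash
python3 -c "
from h import *
go(.509,-.102,.196,97)"
```

```text
t 3.2 p [ 0.5207 -0.2312  0.1985] yawy 96.98 d [-0.0041  0.1297  0.0023] az -0.02 zax [ 0.0016 -0.0013 -1.    ] F [-0.1 -2.8 -1.3] w 0.0708 1.218790399725549 q [-0.09  0.38  0.55  1.88 -0.24  0.94  2.26]
```

step_arm --rows '[{"ax": 0,"ay": 0,"az": 0,"dx": -0.0005,"dy": 0.008,"dz": 0,"grip": 0.3},{"ax": 0,"ay": 0,"az": 0,"dx": -0.001,"dy": 0.02,"dz": 0,"grip": 0.3},{"ax": 0,"ay": 0,"az": 0,"dx": -0.0015,"dy": 0.037,"dz": 0,"grip": 0.3},{"ax": 0,"ay": 0,"az": 0,"dx": -0.002,"dy": 0.055,"dz": 0,"grip": 0.3},{"ax": 0,"ay": 0,"az": 0,"dx": -0.0025,"dy": 0.073,"dz": 0,"grip": 0.3},{"ax": 0,"ay": 0,"az": 0,"dx": -0.003,"dy": 0.091,"dz": 0,"grip": 0.3},{"ax": 0,"ay": 0,"az": 0,"dx": -0.0035,"dy": 0.107,"dz": 0,"grip": 0.3},{"ax": 0,"ay": 0,"az": 0,"dx": -0.004,"dy": 0.12,"dz": 0,"grip": 0.3},{"ax": 0,"ay": 0,"az": 0,"dx": -0.005,"dy": 0.129,"dz": 0,"grip": 0.3},{"ax": 0,"ay": 0,"az": 0,"dx": -0.005,"dy": 0.1325,"dz": 0,"grip": 0.3}]'

```text
clock: 4.2
tcp_pos: [0.5097, -0.0979, 0.1984]
tcp_rot: [[-0.992, -0.123, 0.002], [-0.123, 0.992, -0.001], [-0.002, -0.001, -1.0]]
force: [0.2, -5.2, 4.2]
gripper_width: 0.0701
grip_force: 5.0
```

Run:
```python
from h import *
go(.509,-.102,.196,97)
t=snap('top','t2');c=snap('scene','s2')
a=cv2.resize(t['image'][150:230,255:345,::-1],(405,360),interpolation=cv2.INTER_CUBIC)
b=cv2.resize(c['image'][170:260,140:240,::-1],(395,360),interpolation=cv2.INTER_CUBIC)
cv2.imwrite('pics/m2.png',np.hstack([a,b]))
```

```text
t 4.2 p [ 0.5097 -0.0979  0.1984] yawy 97.05 d [ 0.0012 -0.0039  0.0024] az 0.05 zax [ 1.6e-03 -8.0e-04 -1.0e+00] F [ 0.2 -5.2  4.2] w 0.0701 4.98624565982027 q [-0.32  0.27  0.51  2.01 -0.16  0.9   1.97]
```

View pics/m2.png

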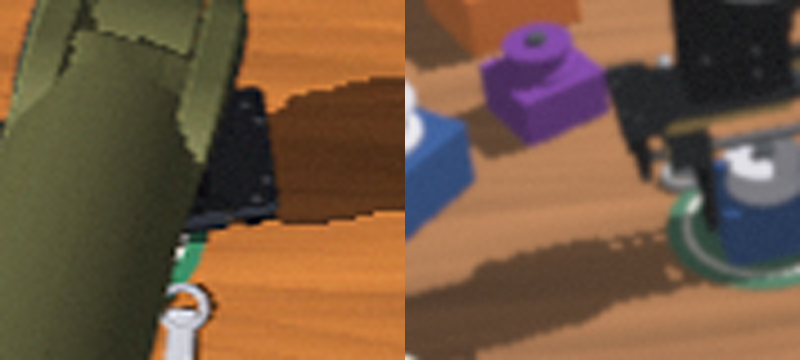

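The side view shows the block standing on the disc. I'll release it, rise and check from above.

step_arm --rows '[{"ax": 0,"ay": 0,"az": 0,"dx": 0,"dy": 0,"dz": 0,"grip": 0},{"ax": 0,"ay": 0,"az": 0,"dx": 0,"dy": 0,"dz": 0,"grip": 0},{"ax": 0,"ay": 0,"az": 0,"dx": 0,"dy": 0,"dz": 0,"grip": 0},{"ax": 0,"ay": 0,"az": 0,"dx": 0,"dy": 0,"dz": 0,"grip": 0},{"ax": 0,"ay": 0,"az": 0,"dx": 0,"dy": 0,"dz": -0.015,"grip": 0},{"ax": 0,"ay": 0,"az": 0,"dx": 0,"dy": 0,"dz": -0.04,"grip": 0},{"ax": 0,"ay": 0,"az": 0,"dx": 0,"dy": 0,"dz": -0.07,"grip": 0},{"ax": 0,"ay": 0,"az": 0,"dx": 0,"dy": 0,"dz": -0.1,"grip": 0},{"ax": 0,"ay": 0,"az": 0,"dx": 0,"dy": 0,"dz": -0.13,"grip": 0},{"ax": 0,"ay": 0,"az": 0,"dx": 0,"dy": 0,"dz": -0.15,"grip": 0}]'

```text
clock: 5.3
tcp_pos: [0.5095, -0.0985, 0.3498]
tcp_rot: [[-0.993, -0.121, 0.002], [-0.121, 0.993, 0.001], [-0.002, 0.0, -1.0]]
force: [-0.1, 0.2, 0.1]
gripper_width: 0.087
grip_force: 0.0
```

Run:
```python
from h import *
th=np.radians(13.4+90+17.2);o=np.array([np.cos(th),np.sin(th)]);n=np.array([o[1],-o[0]])
f=np.array([.5605,.1427])+.132*o-.005*n
print('face',f,'push',n,'start',f-.05*n)
s=f-.05*n
go(s[0],s[1],.35,np.degrees(th)-180)
go(s[0],s[1],.35,np.degrees(th))
c=snap('wrist','w3')
cv2.imwrite('pics/w3b.png',cv2.resize(c['image'][:,:,::-1],(640,480)))
```

```text
face [0.48900282 0.25377274] push [0.86074203 0.50904142] start [0.44596572 0.22832067]
t 5.3 p [ 0.5095 -0.0985  0.3498] yawy 96.97 d [ 2.340e-02  3.321e-01 -1.000e-04] az 156.37 zax [ 2.2e-03  6.0e-04 -1.0e+00] F [-0.1  0.2  0.1] w 0.087 0.0 q [-0.36  0.07  0.53  1.87 -0.04  1.21  1.87]
t 5.3 p [ 0.5095 -0.0985  0.3498] yawy 96.97 d [ 2.340e-02  3.321e-01 -1.000e-04] az -23.63 zax [ 2.2e-03  6.0e-04 -1.0e+00] F [-0.1  0.2  0.1] w 0.087 0.0 q [-0.36  0.07  0.53  1.87 -0.04  1.21  1.87]
```

View pics/w3b.png

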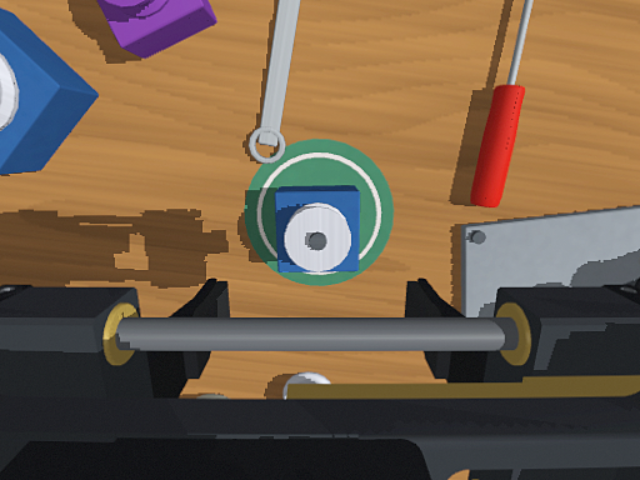

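The block is well inside the disc: its base centre lies within about 3 mm of the disc centre after parallax. Next is the paddle, with the gripper closed and the tool's y axis along the arm.

step_arm --rows '[{"ax": 0,"ay": 0,"az": -3,"dx": 0.002,"dy": 0.025,"dz": 0,"grip": 1},{"ax": 0,"ay": 0,"az": -6,"dx": 0.005,"dy": 0.065,"dz": 0,"grip": 1},{"ax": 0,"ay": 0,"az": -9,"dx": 0.008,"dy": 0.11,"dz": 0,"grip": 1},{"ax": 0,"ay": 0,"az": -12,"dx": 0.011,"dy": 0.155,"dz": 0,"grip": 1},{"ax": 0,"ay": 0,"az": -15,"dx": 0.014,"dy": 0.2,"dz": 0,"grip": 1},{"ax": 0,"ay": 0,"az": -18,"dx": 0.017,"dy": 0.245,"dz": 0,"grip": 1},{"ax": 0,"ay": 0,"az": -21,"dx": 0.02,"dy": 0.285,"dz": 0,"grip": 1},{"ax": 0,"ay": 0,"az": -23.6,"dx": 0.0234,"dy": 0.315,"dz": 0,"grip": 1},{"ax": 0,"ay": 0,"az": -23.6,"dx": 0.0234,"dy": 0.332,"dz": 0,"grip": 1},{"ax": 0,"ay": 0,"az": -23.6,"dx": 0.0234,"dy": 0.332,"dz": 0,"grip": 1}]' --squeeze 10

```text
clock: 6.35
tcp_pos: [0.445, 0.2304, 0.3471]
tcp_rot: [[-0.859, -0.512, -0.001], [-0.512, 0.859, -0.0], [0.001, 0.0, -1.0]]
force: [0.5, -1.5, 0.7]
gripper_width: 0.015
grip_force: 0.0
```

Run:
```python
from h import *
go(.446,.2283,.237,120.6)
c=snap('top','t4');d=snap('wrist','w4')
a=cv2.resize(c['image'][130:230,115:255,::-1],(560,400),interpolation=cv2.INTER_CUBIC)
cv2.imwrite('pics/m4.png',cv2.resize(d['image'][:,:,::-1],(640,480)))
for P in [(.489,.2538,.105),(.489,.2538,.027),(.446,.2283,.168)]: print(proj(d,P)*1.25)
```

```text
t 6.35 p [0.445  0.2304 0.3471] yawy 120.78 d [ 1.000e-04 -2.300e-03  1.101e-01] az 0.18 zax [-8.e-04 -4.e-04 -1.e+00] F [ 0.5 -1.5  0.7] w 0.015 0.0 q [-0.72  0.04  0.19  1.9  -0.01  1.21  1.59]
[[317.47192537 330.83380733]]
[[317.40229793 287.11799718]]
[[317.58124261 304.09742726]]
```

View pics/m4.png

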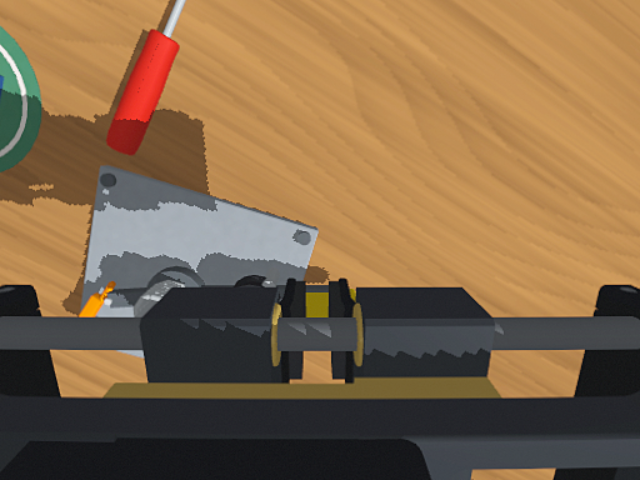

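The paddle shows yellow between the fingers at (317,305), as predicted, with nothing under the fingers. I'll go down and then advance on the face.

step_arm --rows '[{"ax": 0,"ay": 0,"az": 0,"dx": 0,"dy": -0.002,"dz": 0.02,"grip": 1},{"ax": 0,"ay": 0,"az": 0,"dx": 0,"dy": -0.002,"dz": 0.05,"grip": 1},{"ax": 0,"ay": 0,"az": 0,"dx": 0,"dy": -0.002,"dz": 0.08,"grip": 1},{"ax": 0,"ay": 0,"az": 0,"dx": 0,"dy": -0.002,"dz": 0.1,"grip": 1},{"ax": 0,"ay": 0,"az": 0,"dx": 0,"dy": -0.002,"dz": 0.11,"grip": 1},{"ax": 0,"ay": 0,"az": 0,"dx": -0.01,"dy": -0.002,"dz": 0.11,"grip": 1},{"ax": 0,"ay": 0,"az": 0,"dx": -0.02,"dy": -0.002,"dz": 0.11,"grip": 1},{"ax": 0,"ay": 0,"az": 0,"dx": -0.028,"dy": -0.002,"dz": 0.11,"grip": 1},{"ax": 0,"ay": 0,"az": 0,"dx": -0.034,"dy": -0.002,"dz": 0.11,"grip": 1},{"ax": 0,"ay": 0,"az": 0,"dx": -0.038,"dy": -0.002,"dz": 0.11,"grip": 1}]'

```text
clock: 7.45
tcp_pos: [0.4803, 0.2465, 0.2384]
tcp_rot: [[-0.861, -0.509, 0.001], [-0.509, 0.861, 0.001], [-0.001, -0.0, -1.0]]
force: [0.0, 0.6, 0.0]
gripper_width: 0.0005
grip_force: 0.0
```

Run:
```python
from h import *
np.set_printoptions(precision=4,suppress=True)
s=manip.observe();R=np.array(s['tcp_rot']);p=np.array(s['tcp_pos'])
piv=np.array([.5605,.1427]);r=p[:2]-piv
print(s['clock'],p,s['force'],s['gripper_width'],'radial',r@R[:2,1],'behind',r@R[:2,0])
# arc rows about the pivot in tool axes
x=r@R[:2,0];y=r@R[:2,1]
for k in range(0,41,4):
    a=np.radians(k) # cw from above = + about tool z(down)
    print(k, x*np.cos(a)-y*np.sin(a)-x, x*np.sin(a)+y*np.cos(a)-y)
```

```text
7.45 [0.4803 0.2465 0.2384] [0.0039 0.6348 0.0295] 0.000513477329882183 radial 0.13018871862917977 behind 0.016181890141841532
0 0.0 0.0
4 -0.009120924203924269 0.0008116584194911292
8 -0.01827624872413225 0.0009850961701129979
12 -0.027421369739851507 0.0005194682805784445
16 -0.036511733140757785 -0.0005829567568394478
20 -0.04550305159012202 -0.0023168080381737455
24 -0.054351520288263094 -0.004673638414267933
28 -0.0630140303851286 -0.007641965644437407
32 -0.07144837900227906 -0.011207328336792027
36 -0.07961347484106952 -0.01535235640268362
40 -0.08746953837532595 -0.020056855682031943
```

step_arm --rows '[{"ax": 0,"ay": 0,"az": 2,"dx": -0.0046,"dy": 0.0005,"dz": 0,"grip": 1},{"ax": 0,"ay": 0,"az": 4,"dx": -0.009,"dy": 0.0008,"dz": 0,"grip": 1},{"ax": 0,"ay": 0,"az": 6,"dx": -0.0137,"dy": 0.001,"dz": 0,"grip": 1},{"ax": 0,"ay": 0,"az": 8,"dx": -0.0183,"dy": 0.001,"dz": 0,"grip": 1},{"ax": 0,"ay": 0,"az": 10,"dx": -0.0228,"dy": 0.0008,"dz": 0,"grip": 1},{"ax": 0,"ay": 0,"az": 12,"dx": -0.0274,"dy": 0.0005,"dz": 0,"grip": 1},{"ax": 0,"ay": 0,"az": 14,"dx": -0.032,"dy": 0,"dz": 0,"grip": 1},{"ax": 0,"ay": 0,"az": 16,"dx": -0.0365,"dy": -0.0006,"dz": 0,"grip": 1},{"ax": 0,"ay": 0,"az": 18,"dx": -0.041,"dy": -0.0014,"dz": 0,"grip": 1},{"ax": 0,"ay": 0,"az": 20,"dx": -0.0455,"dy": -0.0023,"dz": 0,"grip": 1}]'

```text
clock: 8.45
tcp_pos: [0.5183, 0.2674, 0.2378]
tcp_rot: [[-0.983, -0.183, -0.005], [-0.183, 0.983, -0.001], [0.005, -0.0, -1.0]]
force: [-6.6, -0.9, 4.3]
gripper_width: 0.0007
grip_force: 3.3
```

```bash
cat > arc.py <<'E'
from h import *
np.set_printoptions(precision=4,suppress=True)
s=manip.observe();R=np.array(s['tcp_rot']);p=np.array(s['tcp_pos'])
piv=np.array([.5605,.1427]);r=p[:2]-piv;x=r@R[:2,0];y=r@R[:2,1]
F=R.T@np.array(s['force'])
print(s['clock'],p,'Ftool',F,'radial',y,'behind',x,'polar',np.degrees(np.arctan2(r[1],r[0])),'yawy',np.degrees(np.arctan2(R[1,1],R[0,1])))
for k in range(2,21,2):
    a=np.radians(k); print(k, round(x*np.cos(a)-y*np.sin(a)-x,4), round(x*np.sin(a)+y*np.cos(a)-y,4))
E
python3 arc.py
```

```text
8.45 [0.5183 0.2674 0.2378] Ftool [ 6.7148  0.3037 -4.2711] radial 0.1302959962172845 behind 0.018657545756583467 polar 108.71615174200292 yawy 100.56711437545174
2 -0.0046 0.0006
4 -0.0091 0.001
6 -0.0137 0.0012
8 -0.0183 0.0013
10 -0.0229 0.0013
12 -0.0275 0.001
14 -0.0321 0.0006
16 -0.0366 0.0001
18 -0.0412 -0.0006
20 -0.0457 -0.0015
```

The fingers are in contact at 6.7 N, about 20° along. I'll carry on towards the stop.

step_arm --rows '[{"ax": 0,"ay": 0,"az": 1.2,"dx": -0.0027,"dy": 0.0003,"dz": 0,"grip": 1},{"ax": 0,"ay": 0,"az": 2.4,"dx": -0.0055,"dy": 0.0006,"dz": 0,"grip": 1},{"ax": 0,"ay": 0,"az": 3.6,"dx": -0.0082,"dy": 0.0009,"dz": 0,"grip": 1},{"ax": 0,"ay": 0,"az": 4.8,"dx": -0.011,"dy": 0.0011,"dz": 0,"grip": 1},{"ax": 0,"ay": 0,"az": 6,"dx": -0.0137,"dy": 0.0012,"dz": 0,"grip": 1},{"ax": 0,"ay": 0,"az": 7.2,"dx": -0.0165,"dy": 0.0013,"dz": 0,"grip": 1},{"ax": 0,"ay": 0,"az": 8.4,"dx": -0.0192,"dy": 0.0013,"dz": 0,"grip": 1},{"ax": 0,"ay": 0,"az": 9.6,"dx": -0.022,"dy": 0.0013,"dz": 0,"grip": 1},{"ax": 0,"ay": 0,"az": 10.8,"dx": -0.0247,"dy": 0.0012,"dz": 0,"grip": 1},{"ax": 0,"ay": 0,"az": 12,"dx": -0.0275,"dy": 0.001,"dz": 0,"grip": 1}]'

```text
clock: 9.45
tcp_pos: [0.5448, 0.2735, 0.2378]
tcp_rot: [[-1.0, 0.024, -0.006], [0.024, 1.0, -0.001], [0.006, -0.001, -1.0]]
force: [-8.0, -1.4, 6.7]
gripper_width: 0.0002
grip_force: 4.2
```

```bash
python3 arc.py
```

```text
9.45 [0.5448 0.2735 0.2378] Ftool [ 8.0128 -1.564  -6.6495] radial 0.13033877448661624 behind 0.018912025833207263 polar 96.86627735985049 yawy 88.61064457766567
2 -0.0046 0.0006
4 -0.0091 0.001
6 -0.0137 0.0013
8 -0.0183 0.0014
10 -0.0229 0.0013
12 -0.0275 0.0011
14 -0.0321 0.0007
16 -0.0367 0.0002
18 -0.0412 -0.0005
20 -0.0457 -0.0014
```

step_arm --rows '[{"ax": 0,"ay": 0,"az": 0.6,"dx": -0.0014,"dy": 0.0002,"dz": 0,"grip": 1},{"ax": 0,"ay": 0,"az": 1.2,"dx": -0.0028,"dy": 0.0003,"dz": 0,"grip": 1},{"ax": 0,"ay": 0,"az": 1.8,"dx": -0.0041,"dy": 0.0005,"dz": 0,"grip": 1},{"ax": 0,"ay": 0,"az": 2.4,"dx": -0.0055,"dy": 0.0006,"dz": 0,"grip": 1},{"ax": 0,"ay": 0,"az": 3,"dx": -0.0068,"dy": 0.0008,"dz": 0,"grip": 1},{"ax": 0,"ay": 0,"az": 3,"dx": -0.0068,"dy": 0.0008,"dz": 0,"grip": 1}]'

```text
clock: 10.05
tcp_pos: [0.5515, 0.2741, 0.2378]
tcp_rot: [[-0.997, 0.076, -0.006], [0.076, 0.997, -0.001], [0.006, -0.002, -1.0]]
force: [-9.0, -2.2, 6.1]
gripper_width: 0.0003
grip_force: 4.3
```

```bash
python3 arc.py|head -3
python3 - <<'E'
from h import *
c=snap('scene','s5');t=snap('top','t5')
a=cv2.resize(c['image'][150:260,270:390,::-1],(480,440),interpolation=cv2.INTER_CUBIC)
b=cv2.resize(t['image'][130:220,130:240,::-1],(310,254),interpolation=cv2.INTER_CUBIC)
b=cv2.copyMakeBorder(b,0,186,0,0,cv2.BORDER_CONSTANT)
cv2.imwrite('pics/m5.png',np.hstack([a,b]))
E
```

```text
10.05 [0.5515 0.2741 0.2378] Ftool [ 8.8408 -2.9368 -6.0767] radial 0.13030440373080068 behind 0.018950664919600794 polar 93.91806479721541 yawy 85.64379075013066
2 -0.0046 0.0006
4 -0.0091 0.001
```

View pics/m5.png

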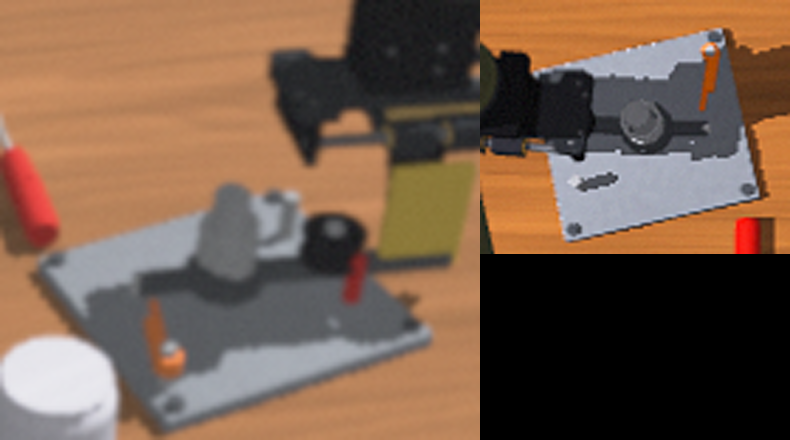

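The arm bar is almost at the red post (355,278) and the tail is past the pawl. I'll push a little more until the force jumps.

step_arm --rows '[{"ax": 0,"ay": 0,"az": 0.5,"dx": -0.0012,"dy": 0.0001,"dz": 0,"grip": 1},{"ax": 0,"ay": 0,"az": 1,"dx": -0.0023,"dy": 0.0003,"dz": 0,"grip": 1},{"ax": 0,"ay": 0,"az": 1.5,"dx": -0.0035,"dy": 0.0004,"dz": 0,"grip": 1},{"ax": 0,"ay": 0,"az": 1.5,"dx": -0.0035,"dy": 0.0004,"dz": 0,"grip": 1}]'

```text
clock: 10.55
tcp_pos: [0.553, 0.2746, 0.2377]
tcp_rot: [[-0.995, 0.101, -0.013], [0.101, 0.995, -0.002], [0.012, -0.003, -1.0]]
force: [-17.1, -2.9, 12.3]
gripper_width: 0.0006
grip_force: 8.2
```

```bash
python3 arc.py|head -1
```

```text
10.55 [0.553  0.2746 0.2377] Ftool [ 16.8795  -4.6922 -12.1021] radial 0.13043303336173587 behind 0.02076557241442832 polar 93.25458137835882 yawy 84.2103962512779
```

The force jumped from 9 N to 17 N, so the arm is on the stop. I'll hold, check that it is steady and confirm the block is undisturbed.

step_arm --rows '[{"ax": 0,"ay": 0,"az": 0,"dx": 0,"dy": 0,"dz": 0,"grip": 1},{"ax": 0,"ay": 0,"az": 0,"dx": 0,"dy": 0,"dz": 0,"grip": 1},{"ax": 0,"ay": 0,"az": 0,"dx": 0,"dy": 0,"dz": 0,"grip": 1},{"ax": 0,"ay": 0,"az": 0,"dx": 0,"dy": 0,"dz": 0,"grip": 1},{"ax": 0,"ay": 0,"az": 0,"dx": 0,"dy": 0,"dz": 0,"grip": 1}]'

```text
clock: 11.05
tcp_pos: [0.5529, 0.2745, 0.2377]
tcp_rot: [[-0.995, 0.101, -0.012], [0.101, 0.995, -0.002], [0.012, -0.003, -1.0]]
force: [-17.0, -3.1, 11.7]
gripper_width: 0.0002
grip_force: 8.1
```

```bash
python3 arc.py|head -1
python3 - <<'E'
from h import *
c=snap('scene','s6')
cv2.imwrite('pics/m6.png',cv2.resize(c['image'][150:310,80:400,::-1],(800,400),interpolation=cv2.INTER_CUBIC))
E
```

```text
11.05 [0.5529 0.2745 0.2377] Ftool [ 16.7111  -4.7998 -11.486 ] radial 0.13041541991239336 behind 0.02079491280575069 polar 93.28033041558619 yawy 84.22233298059234
```

View pics/m6.png

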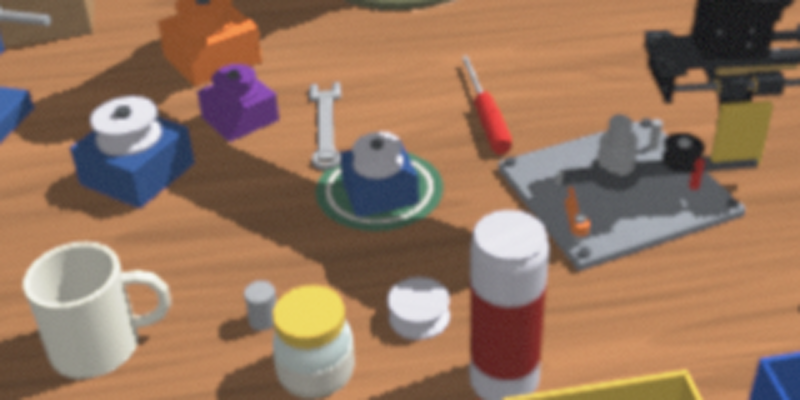

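The block stands wholly on the disc at (380,190), the other things are in place, and the arm is held steady at the red post (697,175).

```bash
python3 -c "
from workcell import manip
print(manip.sign_off())"
```

```text
the job is handed in; nothing more can be done
None
```

The idler block stands wholly on the green disc, the tensioner is held against the red stop by the closed fingers at about 17 N, nothing else on the bench was moved, and the job was handed in at about 11 s.

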